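Refit the tongued soundboard of a music box

TASK

Pick up the wooden soundboard by its brass bar and refit it to the black music box: with the board angled, slide its tongue under the lip of the box's brass groove until you feel it bottom, then lower the board flat and press until the spring catch snaps over its other edge. Work gently: press the board on the box with no more than 9 N while it is still raised more than about 9 degrees, and never more than 25 N, leave the other things on the bench where they are, and let go at the end.

Things in the scene. Friction and masses are not known exactly. Their poses are not given: they have to be found in the camera images.
- case: Black tin music box, open on top, 194 x 114 x 36 mm high, fixed. Origin: centre of underside; x along its length, z up. Inner side walls y = +-53 mm. It holds a brass frame, groove at the -x end, catch at the +x end, clamped up to 12 mm either way along x; no pose tells where: all x values given for groove, end wall and catch may be off by that, together.
- groove (a point): Case point (-66, 0, 30) mm: nominal foot of the groove's back wall, axes as the case (see the 12 mm there). Groove 100 mm long in y, open to +x, 10 mm deep; floor z = 30 in the case, running on as a ledge to x = -22; lip overhead x = -66 to -56, underside z = 37.5, top z = 41. Feel for the bottom with a few newtons.
- seat (a point): Case point (0, 0, 30) mm, axes as the case. Seated, the board is flat, underside z = 30 in the case, x axis along the case's x, its origin 0 to 2 mm to +x of here (plus the clamp's up to 12 mm either way), y within 3 mm. Nominal end wall at the +x end: inner face x = 68, top z = 36, with a ledge at z = 30 from x = 57.
- board: Walnut board, loose, about 0.2 kg, flat on the bench. Origin: centre of underside, z up. Plate x -52 to 66 mm, y +-50, z 0 to 8. Paler tongue at the -x edge: x -66 to -52, y +-46, z 0 to 4. The catch holds the +x edge. Tilted over 0.3 rad the tongue will not go fully in; under 0.22 rad the +x edge fouls the catch on the way in.
- tongue (a point): Middle of the lower edge of the tongue's tip, at (-66, 0, 0) mm in the board.
- bar (a point): Grip point in the brass bar on the board, at (15, 0, 28) mm in the board; bar x 9 to 21, y +-25, z 8 to 38 mm: grip its 12 mm thickness.
- catch (a joint): Travel of the steel spring catch (30 mm wide in y), m: 0 closed, to 0.009 pushed towards the case's +x. Nose at nominal case x = 64 mm, underside z = 39; above it a steep ramp from x 64, z 41 to x 67.6, z 50. The board's edge, pressed down, drives it back (spring 2 to 3 N, about 3 to 7 N downwards at the edge) and it snaps over the board's top.
- wing: Bystander: sky-blue tin airplane wing, 215 x 70 x 8 mm, beyond the working area.
- wheel: Bystander: copper drive wheel lying flat, 70 mm diameter, hub 20 mm high.
- key: Bystander: brass winding key lying flat, 60 mm long.
- mechanism: Bystander: small black music mechanism with a brass drum, 70 x 50 x 36 mm.
- screwdriver: Bystander: screwdriver, lying to the left.
- brush: Bystander: brush, lying to the right.
- jar: Bystander: amber glass jar, 60 mm diameter, 70 mm high.

How it is judged:
On the way, in this order (a step that is already met when the one before it is completed fails the run):
1. the board is lifted clear of the bench (height (world z) of board above 0.06 m), for 0.1 s.
2. the tongue is at the groove's floor, at the groove's end of the box, while the board is still angled (x of tongue in the frame of case below -0.05 m and z of tongue in the frame of case between 0.028 and 0.0335 m and angle between board's own z axis and vertical above 0.1 rad), for 0.1 s.
At the end, for the whole second after the job is handed in: The board lies flat in the box (tilt under 0.03 rad, underside within 2 mm of its 30 mm seat, along the box within 0.07 rad, centred within 7 mm), its tongue in the groove, the catch sprung back over its other edge (within 1.5 mm of closed), at rest and released (z of board in the frame of case between 0.028 and 0.0318 m and angle between board's own z axis and vertical below 0.03 rad and x of tongue in the frame of case below -0.05 m and y of board in the frame of case between -0.007 and 0.007 m and angle between the x axis of board and the x axis of case, either way round below 0.07 rad and value of joint catch below 0.0015 m and linear speed of board below 0.01 m/s); the robot touches nothing.
It fails at once if the board, angled more than 0.15 rad, is pressed on the box with more than 9 N (contact force between board and case above 9 N and angle between board's own z axis and vertical above 0.15 rad).
It fails at once if the board is forced against the box with more than 25 N (contact force between board and case above 25 N).
It fails at once if the arm or fingers push the box with more than 25 N (contact force between the arm and case above 25 N).
It fails at once if another thing on the bench is moved more than 3 cm (distance of any of wing, wheel, key, mechanism, screwdriver, brush, jar from where it was at the start of the episode above 0.03 m).
It also fails if it takes over 61 s, if anything falls off the work surface, if the arm or the gripper's body presses on something with over 40 N, if the wrist force passes 120 N, or if a joint passes its speed limit or range.

ROBOT

A 6-joint arm with a two-finger parallel gripper is mounted at the origin on the work surface. World frame = base frame: x ahead of the robot, y to its left, z up, the work surface at z = 0. Lengths are in m, angles in rad, forces in N, time in s.
With the tool pointing down it reaches from about 0.425 to 0.925 m from the base axis. Payload 12.5 kg.
Tool frame: the origin (TCP) lies at the very end of the fingers, on their centre line; the grasp point (between the pads) lies 19 mm behind it (grip_depth is the distance from the TCP to the grasp point, in m); z points along the fingers, y is the line along which they close (so a half turn about z gives the same grasp; the last joint's range is limited). The gripper opens to 85 mm and grips with 20 to 120 N. Pads are 22 mm wide; open, the fingers measure 114 mm over their backs; the gripper's body (76 mm by 85 mm) begins 54 mm behind the grasp point. The pads swing forward as they close: fully open they stand 13 mm farther back than shut.
Start: joints at [-1.292, 0.491, 1.559, -0, 1.092, -0.106], TCP at [0.235, -0.579, 0.231] pointing down, gripper open.
Joint ranges: [-3.1, 3.1], [-0.84, 2.19], [0.05, 2.79], [-1.13, 4.28], [0.06, 2.93], [-2.69, 2.69]. Speed limits (rad/s): [2.22, 2.22, 2.79, 3.14, 3.14, 3.14].

INTERFACE

Orientations are given as a unit quaternion [w, x, y, z].
In Python, from plant import * gives the robot as it stands.
- The arm moves only by the tool carry_out, never from a script. Its argument "moves" is a list of rows, each a list of 2 entries, a list of its own where there are three numbers: the shift along the world's x, y, z in mm, then the turn, a rotation vector about the world's x, y, z in rad. In form: [[[tx, ty, tz], [rx, ry, rz]], ...]. A call has 1 to 20 rows; each row shifts and turns the commanded pose from where the row before left it; what a row does not reach is not made up. A row lasts 1/10 s, in which the tool goes at most 50 mm and 8.59 degrees, less where a joint would pass 70% of its speed; a pose out of reach is approached as far as the arm can. A call with a gripper value outside its range is refused whole. "claw" is the closure, from -1 (fully open) to 1 (shut), set as the call begins (left out, the last holds). The fingers move at their own pace and stop on an object; "grip_force" is the grip in N (left out, the last holds). Time passes only in rows, so rows that do not move let the fingers close. It gives the time, the measured TCP pose, the force and the opening at its end, in the units of the state.
- sense(): the state, without advancing time (a new reading comes with each control period).
- capture(name): name is "scene" or "top" or "wrist"; returns a dict with "pixels" (480x640x3 uint8, blue, green, red), "camera_matrix" (3x3 intrinsics, pixels), "world_to_cam" (4x4, takes a point from world to camera coordinates). Camera axes: x right, y up, looking along -z (the intrinsics and any distortion apply to the point x, -y, -z); pixel columns grow to the right and rows downward; lengths in m; the calibration is good to about 2 mm. A picture is of the moment at which its call begins. There is no depth.
- job_done(): hands the job in, once; it reports no verdict.
The state is a dict: "clock": time; "joint_pos": joint angles; "joint_vel": joint speeds; "tau": joint torques, N m; "eef_pos": TCP position; "orientation": TCP orientation; "contact_force": force on the tool from outside, world axes, zero at the start; "moment": the same for the moment, N m; "opening": finger opening in m.
Only numpy, scipy, OpenCV 4.12 (cv2) and the standard library are available. Lean on these libraries where they do the work, as an engineer would, in place of code of your own. Each camera call takes 0.05 s, during which the arm holds its last target. There are 200 camera calls.

## Working session

There is one attempt and no reset: what is moved stays moved. The work goes in short steps, Python scripts to look and compute and a tool call to move; the robot and the scene stay as the last step left them, time stands still between calls to the robot, and variables do not carry over. Pictures are saved under pics/ and viewed, on a budget of 10 in all, crops included, one or two more only if the job needs it, and the job is handed in when it is done.

Besides the shell and the picture viewer there is one more tool, called as a command line: name --argument value ..., lists and objects as JSON in quotes. carry_out: Moves the arm, as the interface text tells. Its arguments: {"type":"object","properties":{"moves":{"type":"array"},"claw":{"type":"number"},"grip_force":{"type":"number"}},"required":["moves"]}

```bash
mkdir -p pics
cat > h.py <<'E'
from plant import *
import numpy as np, cv2
def cast(c,uv,z):
    K=c["camera_matrix"];T=c["world_to_cam"];uv=np.atleast_2d(uv).astype(float)
    d=np.c_[uv,np.ones(len(uv))]@np.linalg.inv(K).T
    d[:,1]*=-1;d[:,2]*=-1
    R=T[:3,:3];o=-R.T@T[:3,3];d=d@R
    return o+d*((z-o[2])/d[:,2])[:,None]
def proj(c,P):
    P=np.atleast_2d(P);p=P@c["world_to_cam"][:3,:3].T+c["world_to_cam"][:3,3]
    p=p*[1,-1,-1];q=p@c["camera_matrix"].T
    return q[:,:2]/q[:,2:]
E
python3 - <<'E'
from h import *
import pickle
cs={n:capture(n) for n in("scene","top")}
pickle.dump(cs,open("c0.pkl","wb"))
for n in cs: cv2.imwrite(f"pics/{n}0.png",cs[n]["pixels"]);print(n,{k:v for k,v in cs[n].items() if k!="pixels"})
print(sense())
E
```

```text
scene {'camera_matrix': array([[442.81592981,   0.        , 316.79619135],
       [  0.        , 442.81592981, 232.63444613],
       [  0.        ,   0.        ,   1.        ]]), 'world_to_cam': array([[ 0.76075359,  0.64876741, -0.01883678, -0.42311179],
       [-0.41941161,  0.51354255,  0.74857729,  0.18505884],
       [ 0.49532604, -0.5615825 ,  0.66277992, -1.36911351],
       [ 0.        ,  0.        ,  0.        ,  1.        ]])}
top {'camera_matrix': array([[442.66547601,   0.        , 323.96833212],
       [  0.        , 442.66547601, 240.89715654],
       [  0.        ,   0.        ,   1.        ]]), 'world_to_cam': array([[ 0.01431828, -0.99973882,  0.01781235, -0.02585452],
       [ 0.99119207,  0.01653695,  0.13139563, -0.57074718],
       [-0.13165587,  0.0157741 ,  0.99116997, -0.90564082],
       [ 0.        ,  0.        ,  0.        ,  1.        ]])}
{'clock': 0.1, 'joint_pos': array([-1.29161680e+00,  4.91485494e-01,  1.55938291e+00, -9.68575985e-07,
        1.09168188e+00, -1.05583141e-01]), 'joint_vel': array([-2.99850889e-04, -2.54294964e-03, -2.01132300e-03, -7.91000849e-04,
       -4.95823429e-05, -7.31843684e-04]), 'tau': array([ 4.85305471e-03, -6.19448090e+01, -2.62027502e+01, -1.45270462e-05,
        2.88540643e-03,  1.92706386e-05]), 'eef_pos': array([ 0.23456454, -0.57910719,  0.23079667]), 'orientation': array([-4.76972975e-04,  9.81551559e-01,  1.91197037e-01, -4.19359524e-05]), 'contact_force': array([ 0.54721766, -0.65075315,  0.69997276]), 'moment': array([0.04557579, 0.01008402, 0.00863824]), 'opening': 0.0854890687773865}
```

View pics/top0.png

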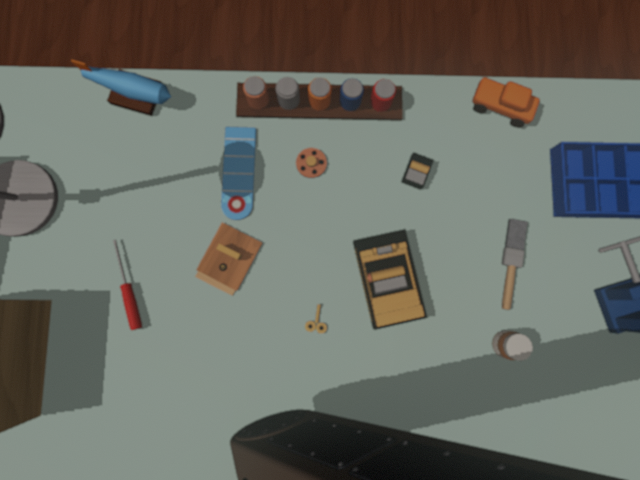

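View pics/scene0.png

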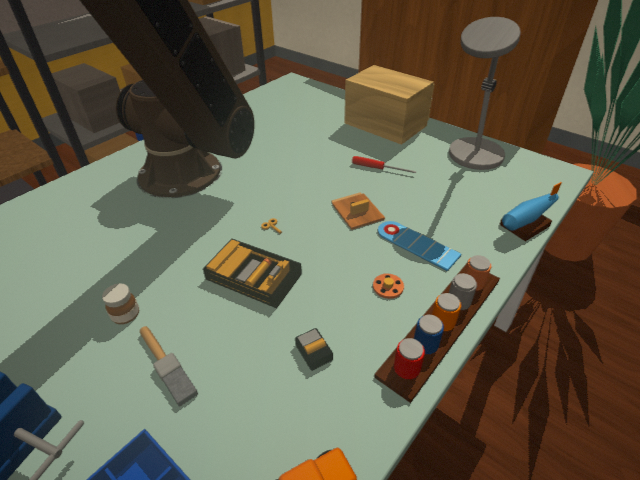

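Run:
```python
from h import *
import pickle
cs=pickle.load(open("c0.pkl","rb"));t=cs["top"]["pixels"];s=cs["scene"]["pixels"]
r=lambda i:cv2.resize(i,(400,300),interpolation=cv2.INTER_CUBIC)
g=lambda i:np.clip(i.astype(float)*1.4,0,255).astype('uint8')
cv2.imwrite("pics/crop0.png",g(np.vstack([np.hstack([r(t[215:305,175:295]),r(t[225:333,318:462])]),np.hstack([r(s[180:240,320:400]),r(s[230:314,195:307])])])))
def rect(c,box,z,f):
    x0,y0,x1,y1=box;im=c["pixels"][y0:y1,x0:x1];hsv=cv2.cvtColor(im,cv2.COLOR_BGR2HSV)
    m=f(hsv).astype('uint8');m=cv2.morphologyEx(m,cv2.MORPH_CLOSE,np.ones((5,5)))
    k=max(cv2.findContours(m,0,1)[0],key=cv2.contourArea)
    W=cast(c,k[:,0]+[x0,y0],z)[:,:2]
    (cx,cy),(w,h),a=cv2.minAreaRect((W*1000).astype('float32'))
    print(cx,cy,w,h,a, cv2.boxPoints(((cx,cy),(w,h),a)).round(0).tolist())
c=cs["top"]
rect(c,(180,215,280,305),.008,lambda h:(h[...,0]<25)&(h[...,1]>90))
rect(c,(330,215,450,340),.036,lambda h:((h[...,0]<35)&(h[...,1]>60))|(h[...,2]<75))
```

```text
532.9505004882812 191.46023559570312 99.21875 128.735595703125 64.32978057861328 [[453.0, 175.0], [569.0, 119.0], [612.0, 208.0], [496.0, 264.0]]
493.9122619628906 -157.06826782226562 190.29226684570312 115.6160888671875 13.284120559692383 [[388.0, -123.0], [415.0, -235.0], [600.0, -191.0], [573.0, -79.0]]
```

View pics/crop0.png

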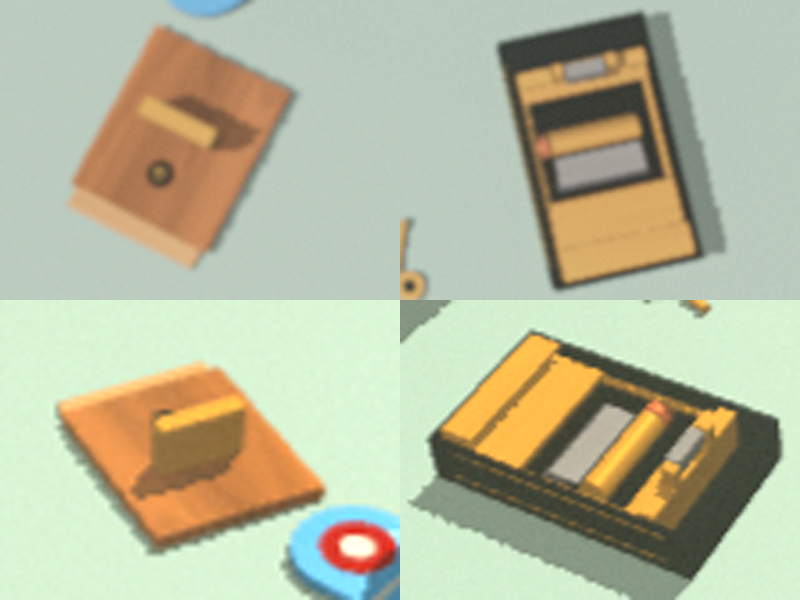

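The top view shows the board at pixel (230,258). Its pale tongue faces the robot, so board +x is at yaw of about -26° and the bar is near (545,186) mm. The case is at (390,280), with the groove at its near end, the catch at the far end and yaw of about 13°. Next I move over the case for a wrist view.

carry_out --moves '[[[20,35,5],[0,0,0.06]],[[20,35,5],[0,0,0.06]],[[20,35,5],[0,0,0.06]],[[20,35,5],[0,0,0.06]],[[20,35,5],[0,0,0.06]],[[20,35,5],[0,0,0.06]],[[20,35,5],[0,0,0.06]],[[20,35,5],[0,0,0.06]],[[20,35,5],[0,0,0.06]],[[20,35,5],[0,0,0.06]],[[20,35,5],[0,0,0.06]],[[20,35,5],[0,0,0.08]],[[0,0,0],[0,0,0]],[[0,0,0],[0,0,0]]]' --claw 0 --grip_force 60

```text
clock: 1.5
eef_pos: [0.4747, -0.1587, 0.2911]
orientation: [-0.0, 0.846, 0.534, -0.0]
contact_force: [-0.9, 0.2, -0.2]
opening: 0.0429
```

Run:
```python
from h import *
import pickle
cs={n:capture(n) for n in("wrist","top")}
pickle.dump(cs,open("c1.pkl","wb"))
w=cs["wrist"];cv2.imwrite("pics/w1.png",w["pixels"]);T=w["world_to_cam"]
print(T.round(4),-T[:3,:3].T@T[:3,3]);s=sense();print(s["eef_pos"],s["orientation"],s["opening"],s["contact_force"],s["clock"])
```

```text
[[ 9.025e-01 -4.308e-01  2.000e-04 -4.959e-01]
 [ 4.138e-01  8.668e-01 -2.783e-01 -6.600e-03]
 [ 1.197e-01  2.512e-01  9.605e-01 -4.531e-01]
 [ 0.000e+00  0.000e+00  0.000e+00  1.000e+00]] [ 0.5044977  -0.09404711  0.43343651]
[ 0.47423142 -0.15989139  0.29103043] [-1.66797881e-04  8.46294029e-01  5.32716006e-01 -2.12901934e-04] 0.04261463604077268 [ 0.19993522 -0.0030824  -0.15238149] 1.6
```

View pics/w1.png

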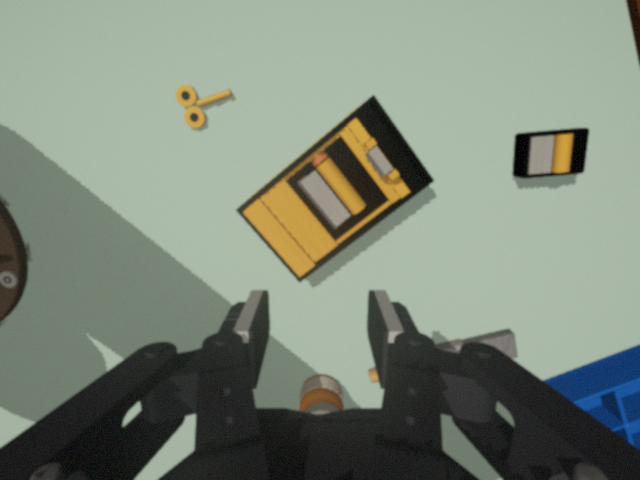

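Wrist view: the case corners are near (374,97), (433,180), (301,280) and (238,211). The lip's front edge runs from (262,203) to (317,264), and the catch is at (381,160). I'll measure these in the case frame.

Run:
```python
from h import *
import pickle
c=pickle.load(open("c1.pkl","rb"))["wrist"];im=c["pixels"]
h=cv2.cvtColor(im,cv2.COLOR_BGR2HSV)[85:295,225:445]
m=(((h[...,0]<35)&(h[...,1]>110))|(h[...,2]<45)).astype('uint8');m=cv2.morphologyEx(m,cv2.MORPH_CLOSE,np.ones((9,9)))
n,l,st,_=cv2.connectedComponentsWithStats(m);m=(l==1+st[1:,4].argmax()).astype('uint8')
k=max(cv2.findContours(m,0,1)[0],key=cv2.contourArea)
k=cv2.convexHull(k)
W=cast(c,k[:,0]+[225,85],.036)[:,:2]*1000
print(cv2.minAreaRect(W.astype('float32')))
a=cv2.approxPolyDP(k,6,True)[:,0]+[225,85];print(a.tolist(),cast(c,a,.036).round(4).tolist())
P=np.array([[381,160],[262,203],[317,264]])
print(cast(c,P[:1],.045),cast(c,P[1:],.041))
cv2.imwrite("pics/w1c.png",cv2.resize(im[90:290,225:445],None,fx=3.6,fy=3,interpolation=cv2.INTER_CUBIC)[:, :])
# board/bar from both initial views
c0=pickle.load(open("c0.pkl","rb"))
t=c0["top"];print("bar top", cast(t,[[175+178*.3,215+122*.3]],.038))
print("bar scene",cast(c0["scene"],[[320+200*.2,180+(415-300)*.2]],.038))
```

```text
((495.15435791015625, -155.01531982421875), (189.30674743652344, 110.06977844238281), 13.212750434875488)
[[373, 98], [431, 180], [298, 277], [242, 211]] [[0.5742, -0.0809, 0.036], [0.599, -0.1862, 0.036], [0.4152, -0.2257, 0.036], [0.3936, -0.1267, 0.036]]
[[ 0.55626132 -0.14140291  0.045     ]] [[ 0.41940493 -0.1279563   0.041     ]
 [ 0.44358982 -0.21908561  0.041     ]]
bar top [[0.54484521 0.18491852 0.038     ]]
bar scene [[0.54925481 0.18613198 0.038     ]]
```

View pics/w1c.png

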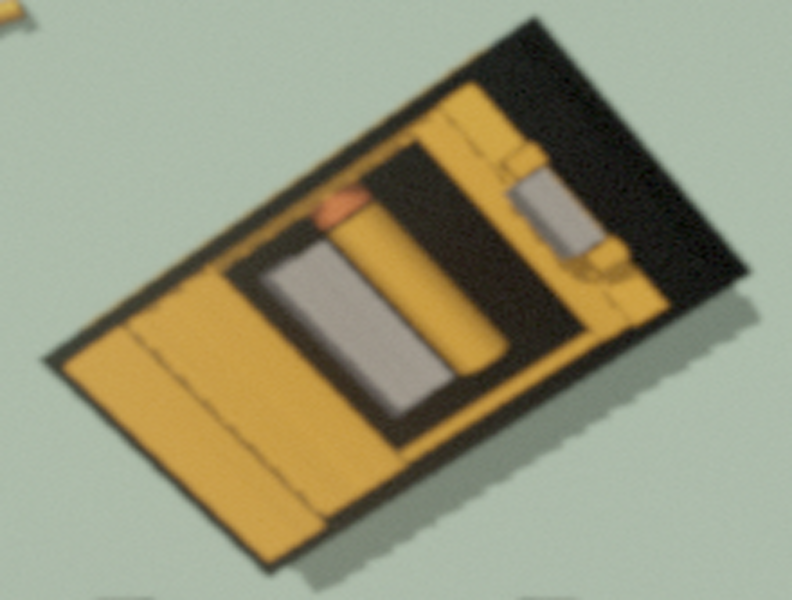

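Run:
```python
from h import *
import pickle
c=pickle.load(open("c1.pkl","rb"))["wrist"]
f=lambda P,z:cast(c,np.array(P)/[3.6,3]+[225,90],z)[:,:2]*1000
C=f([(533,18),(750,270),(270,573),(42,360)],.036);print(C.round(1))
ctr=C.mean(0);d=(C[0]+C[1]-C[2]-C[3])/2;yaw=np.arctan2(d[1],d[0]);print(ctr,np.linalg.norm(d),np.linalg.norm(C[0]-C[1]),np.linalg.norm(C[2]-C[3]),np.degrees(yaw))
R=np.array([[np.cos(yaw),np.sin(yaw)],[-np.sin(yaw),np.cos(yaw)]])
for n,P,z in(("lip -56",[(122,325),(327,518)],.041),("ledge -22",[(222,272),(400,450)],.03),("catch nose 64",[(510,188),(568,257)],.041),("window+x 57",[(415,142),(587,330)],.03)):
  print(n,((f(P,z)-ctr)@R.T).round(1).tolist())
```

```text
[[ 575.   -79.1]
 [ 601.4 -187.4]
 [ 415.1 -231.4]
 [ 388.7 -123.1]]
[ 495.04540812 -155.22948804] 191.4427321431442 111.4069148159041 111.45742648367721 13.290711814392164
lip -56 [[-66.6, 50.0], [-64.8, -48.2]]
ledge -22 [[-31.6, 45.2], [-30.9, -44.1]]
catch nose 64 [[55.7, 14.6], [54.9, -15.9]]
window+x 57 [[43.9, 44.3], [44.4, -43.9]]
```

Case centre is (495,-155) mm, yaw 13.3°, and the brass frame is shifted about -9.5 mm. Three features agree on that within 1 mm. Now to the board.

carry_out --moves '[[[8,38,-12],[0,0,0]],[[8,38,-12],[0,0,0]],[[8,38,-12],[0,0,0]],[[8,38,-12],[0,0,0]],[[8,38,-12],[0,0,0]],[[8,38,-12],[0,0,0]],[[8,38,-20],[0,0,0]],[[8,38,-20],[0,0,0]],[[8,41,-20],[0,0,0]],[[0,0,-30],[0,0,0]],[[0,0,-20],[0,0,0]],[[0,0,0],[0,0,0]],[[0,0,0],[0,0,0]]]'

```text
clock: 2.9
eef_pos: [0.547, 0.1847, 0.1096]
orientation: [-0.0, 0.846, 0.532, -0.0]
contact_force: [-0.1, -0.2, -0.4]
opening: 0.0429
```

Run:
```python
from h import *
import pickle
c=capture("wrist");pickle.dump(c,open("c2.pkl","wb"));im=c["pixels"].copy();s=sense();print(s["eef_pos"],s["orientation"],s["opening"],s["clock"])
# predicted bar top outline
u=np.array([.901,-.434]);v=np.array([.434,.901]);b=np.array([.546,.186])
P=np.array([[*(b+u*i*.006+v*j*.025),.038] for i,j in((1,1),(1,-1),(-1,-1),(-1,1))])
q=proj(c,P);print(q)
cv2.polylines(im,[q.astype(np.int32)],True,(0,255,0),1)
cv2.imwrite("pics/w2.png",im)
```

```text
[0.54731156 0.18482556 0.11022152] [2.15763413e-04 8.46417821e-01 5.32519119e-01 4.61523452e-04] 0.04284141668774448 2.95
[[326.83591562 217.13008428]
 [326.28458372 292.37327335]
 [307.87251369 292.37034861]
 [307.24821154 217.12571998]]
```

View pics/w2.png

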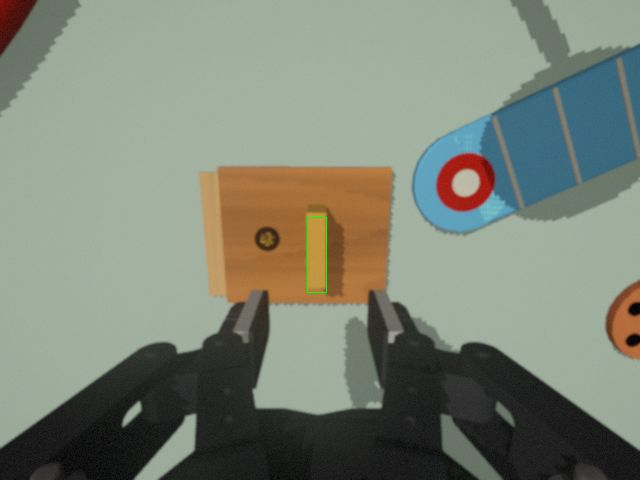

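The bar's outline sits at columns 307–326 and rows 213–291, within about 1 mm of my prediction, and it is aligned with the fingers. I go down and grip.

carry_out --moves '[[[-1,2,-25],[0,0,0]],[[0,0,-25],[0,0,0]],[[0,0,-25],[0,0,0]],[[0,0,-15],[0,0,0]],[[0,0,-8],[0,0,0]],[[0,0,0],[0,0,0]],[[0,0,0],[0,0,0]]]'

```text
clock: 3.65
eef_pos: [0.5461, 0.1877, 0.0123]
orientation: [0.0, 0.846, 0.533, 0.001]
contact_force: [-0.1, 1.0, 1.1]
opening: 0.0424
```

carry_out --moves '[[[0,0,0],[0,0,0]],[[0,0,0],[0,0,0]],[[0,0,0],[0,0,0]],[[0,0,0],[0,0,0]],[[0,0,0],[0,0,0]],[[0,0,0],[0,0,0]],[[0,0,0],[0,0,0]],[[0,0,0],[0,0,0]]]' --claw 1 --grip_force 60

```text
clock: 4.45
eef_pos: [0.5461, 0.1878, 0.0123]
orientation: [0.0, 0.846, 0.533, 0.001]
contact_force: [-0.3, -0.1, 6.5]
opening: 0.0108
```

carry_out --moves '[[[0,0,20],[0,0,0]],[[0,0,40],[0,0,0]],[[0,0,40],[0,0,0]],[[0,0,40],[0,0,0]],[[-2,-33,0],[0,0,0.068]],[[-2,-33,0],[0,0,0.068]],[[-2,-33,0],[0,0,0.068]],[[-2,-33,0],[0,0,0.068]],[[-2,-33,0],[0,0,0.068]],[[-2,-33,0],[0,0,0.068]],[[-2,-33,0],[0,0,0.068]],[[-2,-33,0],[0,0,0.068]],[[-2,-33,0],[0,0,0.068]],[[-3,-33,0],[0,0,0.068]],[[0,-7,-10],[0.02,-0.084,0]],[[0,0,-10],[0.02,-0.084,0]],[[0,0,-10],[0.02,-0.084,0]],[[0,0,0],[0,0,0]],[[0,0,0],[0,0,0]]]'

```text
clock: 6.35
eef_pos: [0.5246, -0.1495, 0.1216]
orientation: [0.079, 0.615, 0.778, 0.101]
contact_force: [-0.2, -0.2, -2.4]
opening: 0.011
```

Run:
```python
from h import *
import pickle
from scipy.spatial.transform import Rotation as Ro
cs={n:capture(n) for n in("wrist","scene","top")};pickle.dump(cs,open("c3.pkl","wb"));s=sense()
print(s["eef_pos"],s["orientation"],s["opening"],s["contact_force"],s["clock"])
q=s["orientation"];M=Ro.from_quat([*q[1:],q[0]]).as_matrix();print(M.round(3))
# board axes: x=tool y, z=-tool z ; predicted board corners
ux=M[:,1];uz=-M[:,2];uy=np.cross(uz,ux)
o=s["eef_pos"]-.015*ux-.0123*uz
ims=[]
for n in("wrist","scene","top"):
  c=cs[n];im=c["pixels"].copy()
  for L in([(-52,-50,8),(66,-50,8),(66,50,8),(-52,50,8)],[(-66,-46,4),(-66,46,4)],[(9,-25,38),(21,-25,38),(21,25,38),(9,25,38)]):
    P=np.array([o+(a*ux+b*uy+d*uz)/1000 for a,b,d in L]);cv2.polylines(im,[proj(c,P).round().astype(np.int32)],True,(0,255,0),1)
  ims.append(im)
r=lambda i:cv2.resize(i,(400,300),interpolation=cv2.INTER_CUBIC)
cv2.imwrite("pics/c3.png",np.vstack([np.hstack([r(ims[0][:300,120:520]),r(ims[1][180:330,170:370])]),np.hstack([r(ims[2][200:350,300:500]),r(cs["wrist"]["pixels"][:300,120:520])])]))
```

```text
[ 0.52536242 -0.14920199  0.12195934] [0.08021148 0.6141966  0.77853474 0.10105598] 0.01109267210438802 [-0.08699195 -0.13093771 -2.57077054] 6.5
[[-0.233  0.94   0.249]
 [ 0.973  0.225  0.059]
 [-0.001  0.256 -0.967]]
```

View pics/c3.png

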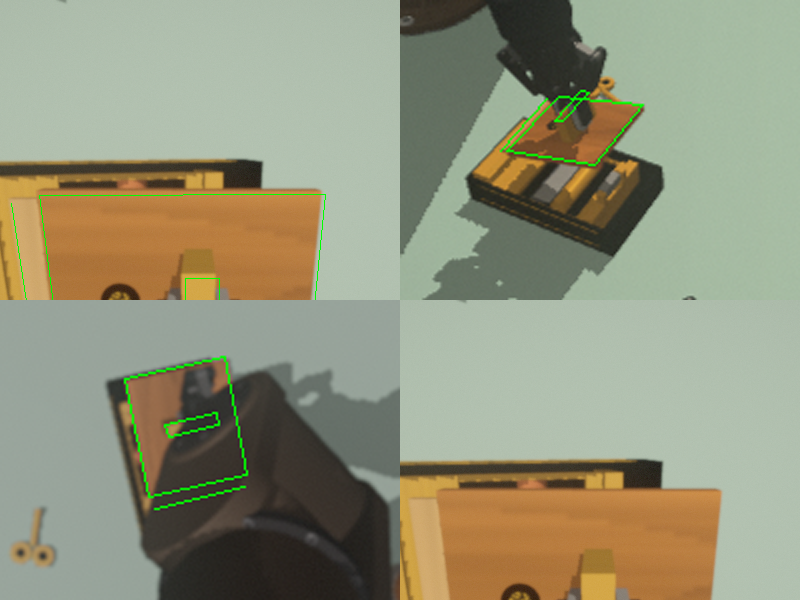

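The predicted outlines match the held board within about 2 mm (y is about +1.6 mm, x about -1 mm). It is centred on the case at 0.26 rad tilt. I lower it to the ledge.

carry_out --moves '[[[-2,0,-15],[0,0,0]],[[-2,0,-15],[0,0,0]],[[-1,-1,-12],[0,0,0]],[[0,0,-6],[0,0,0]],[[0,0,-2],[0,0,0]],[[0,0,0],[0,0,0]],[[0,0,0],[0,0,0]]]'

```text
clock: 7.2
eef_pos: [0.52, -0.1503, 0.0719]
orientation: [0.08, 0.614, 0.778, 0.101]
contact_force: [0.3, 0.2, -3.0]
opening: 0.0109
```

carry_out --moves '[[[0,0,-1],[0,0,0]],[[0,0,-1],[0,0,0]],[[0,0,0],[0,0,0]]]'

```text
clock: 7.5
eef_pos: [0.5196, -0.1503, 0.0694]
orientation: [0.08, 0.615, 0.778, 0.101]
contact_force: [0.5, -0.6, -2.2]
opening: 0.0105
```

carry_out --moves '[[[0,0,-1],[0,0,0]],[[0,0,0],[0,0,0]]]'

```text
clock: 7.7
eef_pos: [0.5196, -0.1503, 0.0682]
orientation: [0.08, 0.615, 0.778, 0.101]
contact_force: [0.4, 0.3, -3.0]
opening: 0.0108
```

carry_out --moves '[[[0,0,-0.5],[0,0,0]],[[0,0,0],[0,0,0]]]'

```text
clock: 7.9
eef_pos: [0.5196, -0.1503, 0.0678]
orientation: [0.08, 0.615, 0.778, 0.101]
contact_force: [-0.1, -0.2, -2.6]
opening: 0.0109
```

carry_out --moves '[[[0,0,-1],[0,0,0]],[[0,0,-1],[0,0,0]],[[0,0,-1],[0,0,0]],[[0,0,0],[0,0,0]]]'

```text
clock: 8.3
eef_pos: [0.5196, -0.1503, 0.0646]
orientation: [0.08, 0.615, 0.778, 0.101]
contact_force: [-0.4, 0.3, -2.3]
opening: 0.0111
```

carry_out --moves '[[[0,0,-0.5],[0,0,0]],[[0,0,-0.5],[0,0,0]],[[0,0,0],[0,0,0]]]'

```text
clock: 8.6
eef_pos: [0.5196, -0.1503, 0.0638]
orientation: [0.08, 0.615, 0.778, 0.101]
contact_force: [0.1, -0.5, -2.2]
opening: 0.0111
```

carry_out --moves '[[[0,0,-0.5],[0,0,0]],[[0,0,0],[0,0,0]]]'

```text
clock: 8.8
eef_pos: [0.5196, -0.1503, 0.0633]
orientation: [0.08, 0.615, 0.778, 0.101]
contact_force: [0.0, 0.4, -2.1]
opening: 0.0108
```

carry_out --moves '[[[0,0,-0.5],[0,0,0]],[[0,0,0],[0,0,0]]]'

```text
clock: 9.0
eef_pos: [0.5196, -0.1503, 0.0628]
orientation: [0.08, 0.615, 0.778, 0.101]
contact_force: [0.1, 0.5, -2.3]
opening: 0.011
```

carry_out --moves '[[[0,0,-0.5],[0,0,0]],[[0,0,0],[0,0,0]]]'

```text
clock: 9.2
eef_pos: [0.5197, -0.1503, 0.0624]
orientation: [0.08, 0.615, 0.778, 0.101]
contact_force: [1.0, 0.4, -1.4]
opening: 0.0109
```

carry_out --moves '[[[0,0,-0.4],[0,0,0]],[[0,0,0],[0,0,0]]]'

```text
clock: 9.4
eef_pos: [0.5199, -0.1504, 0.0622]
orientation: [0.08, 0.614, 0.778, 0.101]
contact_force: [1.1, 0.9, 2.9]
opening: 0.011
```

carry_out --moves '[[[0,0,0.4],[0,0,0]],[[-1.95,-0.46,0],[0,0,0]],[[-1.95,-0.46,0],[0,0,0]],[[-1.95,-0.46,0],[0,0,0]],[[-1.95,-0.46,0],[0,0,0]],[[-1.95,-0.46,0],[0,0,0]],[[0,0,0],[0,0,0]]]'

```text
clock: 10.1
eef_pos: [0.5096, -0.1527, 0.0623]
orientation: [0.08, 0.615, 0.778, 0.101]
contact_force: [-0.6, -0.6, -0.0]
opening: 0.0108
```

carry_out --moves '[[[-0.97,-0.23,0],[0,0,0]],[[-0.97,-0.23,0],[0,0,0]],[[-0.97,-0.23,0],[0,0,0]],[[0,0,0],[0,0,0]]]'

```text
clock: 10.5
eef_pos: [0.5069, -0.1533, 0.0623]
orientation: [0.08, 0.615, 0.778, 0.101]
contact_force: [1.0, 0.0, 0.6]
opening: 0.0112
```

carry_out --moves '[[[-0.97,-0.23,0],[0,0,0]],[[-0.97,-0.23,0],[0,0,0]],[[0,0,0],[0,0,0]]]'

```text
clock: 10.8
eef_pos: [0.5049, -0.1538, 0.0623]
orientation: [0.08, 0.615, 0.778, 0.101]
contact_force: [1.1, -1.0, 0.2]
opening: 0.011
```

carry_out --moves '[[[-0.97,-0.23,0],[0,0,0]],[[-0.97,-0.23,0],[0,0,0]],[[0,0,0],[0,0,0]]]'

```text
clock: 11.1
eef_pos: [0.503, -0.1542, 0.0623]
orientation: [0.08, 0.615, 0.778, 0.101]
contact_force: [0.8, -0.3, 0.3]
opening: 0.011
```

carry_out --moves '[[[-0.97,-0.23,0],[0,0,0]],[[-0.97,-0.23,0],[0,0,0]],[[0,0,0],[0,0,0]]]'

```text
clock: 11.4
eef_pos: [0.501, -0.1547, 0.0623]
orientation: [0.08, 0.615, 0.778, 0.101]
contact_force: [1.8, 0.5, 0.6]
opening: 0.0109
```

carry_out --moves '[[[-0.97,-0.23,0],[0,0,0]],[[0,0,0],[0,0,0]]]'

```text
clock: 11.6
eef_pos: [0.5001, -0.1549, 0.0623]
orientation: [0.08, 0.615, 0.778, 0.101]
contact_force: [-0.1, -0.1, 0.9]
opening: 0.0108
```

carry_out --moves '[[[-0.97,-0.23,0],[0,0,0]],[[0,0,0],[0,0,0]]]'

```text
clock: 11.8
eef_pos: [0.4991, -0.1552, 0.0623]
orientation: [0.08, 0.615, 0.778, 0.101]
contact_force: [0.7, 0.2, 0.7]
opening: 0.011
```

carry_out --moves '[[[-0.97,-0.23,0],[0,0,0]],[[0,0,0],[0,0,0]]]'

```text
clock: 12.0
eef_pos: [0.4981, -0.1554, 0.0623]
orientation: [0.08, 0.615, 0.778, 0.101]
contact_force: [0.8, -0.1, 0.2]
opening: 0.0111
```

carry_out --moves '[[[-0.5,-0.12,0],[0,0,0]],[[0,0,0],[0,0,0]]]'

```text
clock: 12.2
eef_pos: [0.4977, -0.1555, 0.0623]
orientation: [0.08, 0.615, 0.778, 0.101]
contact_force: [0.9, -0.2, 0.2]
opening: 0.0108
```

carry_out --moves '[[[-0.5,-0.12,0],[0,0,0]],[[0,0,0],[0,0,0]]]'

```text
clock: 12.4
eef_pos: [0.4972, -0.1556, 0.0623]
orientation: [0.08, 0.615, 0.778, 0.101]
contact_force: [1.2, 0.8, 1.1]
opening: 0.0108
```

carry_out --moves '[[[-0.4,-0.1,0],[0,0,0]],[[0,0,0],[0,0,0]]]'

```text
clock: 12.6
eef_pos: [0.4968, -0.1557, 0.0623]
orientation: [0.08, 0.615, 0.778, 0.101]
contact_force: [2.6, -0.1, 0.4]
opening: 0.011
```

Tip is at about -74.6 mm, and the x-force is perhaps starting to rise.

carry_out --moves '[[[-0.3,-0.07,0],[0,0,0]],[[0,0,0],[0,0,0]]]'

```text
clock: 12.8
eef_pos: [0.4965, -0.1558, 0.0623]
orientation: [0.08, 0.615, 0.778, 0.101]
contact_force: [1.8, -0.8, 0.9]
opening: 0.0108
```

carry_out --moves '[[[-0.2,-0.05,0],[0,0,0]],[[0,0,0],[0,0,0]]]'

```text
clock: 13.0
eef_pos: [0.4963, -0.1558, 0.0623]
orientation: [0.08, 0.615, 0.778, 0.101]
contact_force: [1.2, -0.3, 1.7]
opening: 0.0106
```

carry_out --moves '[[[-0.4,-0.1,0.1],[0,0,0]],[[0,0,0],[0,0,0]]]'

```text
clock: 13.2
eef_pos: [0.4958, -0.1559, 0.0624]
orientation: [0.08, 0.615, 0.778, 0.101]
contact_force: [1.0, -1.1, -0.4]
opening: 0.0108
```

carry_out --moves '[[[-0.4,-0.1,0],[0,0,0]],[[0,0,0],[0,0,0]]]'

```text
clock: 13.4
eef_pos: [0.4954, -0.156, 0.0624]
orientation: [0.08, 0.615, 0.778, 0.101]
contact_force: [1.0, 0.8, -0.7]
opening: 0.0111
```

carry_out --moves '[[[-0.3,-0.07,0],[0,0,0]],[[0,0,0],[0,0,0]]]'

```text
clock: 13.6
eef_pos: [0.4952, -0.1561, 0.0624]
orientation: [0.08, 0.615, 0.778, 0.101]
contact_force: [0.2, 0.6, -1.0]
opening: 0.0108
```

carry_out --moves '[[[-0.4,-0.1,0],[0,0,0]],[[0,0,0],[0,0,0]]]'

```text
clock: 13.8
eef_pos: [0.4948, -0.1562, 0.0624]
orientation: [0.08, 0.615, 0.778, 0.101]
contact_force: [0.3, -0.2, 0.1]
opening: 0.0106
```

carry_out --moves '[[[-0.4,-0.1,0],[0,0,0]],[[0,0,0],[0,0,0]]]'

```text
clock: 14.0
eef_pos: [0.4944, -0.1563, 0.0624]
orientation: [0.08, 0.615, 0.778, 0.101]
contact_force: [1.3, 0.0, -0.4]
opening: 0.0107
```

carry_out --moves '[[[-0.3,-0.07,0],[0,0,0]],[[0,0,0],[0,0,0]]]'

```text
clock: 14.2
eef_pos: [0.4943, -0.1564, 0.0625]
orientation: [0.08, 0.615, 0.778, 0.101]
contact_force: [2.9, 2.5, -0.8]
opening: 0.0109
```

carry_out --moves '[[[-0.2,-0.05,0],[0,0,0]],[[0,0,0],[0,0,0]]]'

```text
clock: 14.4
eef_pos: [0.4943, -0.1565, 0.0626]
orientation: [0.08, 0.615, 0.778, 0.101]
contact_force: [4.8, 1.0, -0.2]
opening: 0.0109
```

Bottomed: about 5 N against the back wall. I back off half a millimetre and rotate down about the tip.

carry_out --moves '[[[0.5,0.1,0],[0,0,0]],[[0.58,0.14,-1.5],[-0.0046,0.0195,0]],[[0.58,0.14,-1.5],[-0.0046,0.0195,0]],[[0,0,0],[0,0,0]]]'

```text
clock: 14.8
eef_pos: [0.4956, -0.156, 0.0593]
orientation: [0.068, 0.616, 0.78, 0.086]
contact_force: [1.8, -0.8, 0.5]
opening: 0.0106
```

carry_out --moves '[[[0.58,0.14,-1.5],[-0.0046,0.0195,0]],[[0.58,0.14,-1.5],[-0.0046,0.0195,0]],[[0,0,0],[0,0,0]]]'

```text
clock: 15.1
eef_pos: [0.4966, -0.1556, 0.0562]
orientation: [0.055, 0.617, 0.782, 0.07]
contact_force: [-0.0, -0.8, -0.3]
opening: 0.0113
```

carry_out --moves '[[[0.47,0.11,-1.55],[-0.0046,0.0195,0]],[[0.47,0.11,-1.55],[-0.0046,0.0195,0]],[[0,0,0],[0,0,0]]]'

```text
clock: 15.4
eef_pos: [0.4975, -0.1553, 0.0532]
orientation: [0.043, 0.618, 0.783, 0.055]
contact_force: [-0.3, -0.7, -0.5]
opening: 0.0107
```

carry_out --moves '[[[0.4,0.1,-1.6],[-0.0046,0.0195,0]],[[0.4,0.1,-1.6],[-0.0046,0.0195,0]],[[0,0,0],[0,0,0]]]'

```text
clock: 15.7
eef_pos: [0.4982, -0.1551, 0.05]
orientation: [0.03, 0.619, 0.784, 0.039]
contact_force: [-2.3, -1.0, -0.3]
opening: 0.0107
```

carry_out --moves '[[[0.35,0.08,-1.6],[-0.0046,0.0195,0]],[[0,0,0],[0,0,0]]]'

```text
clock: 15.9
eef_pos: [0.4985, -0.1551, 0.0484]
orientation: [0.024, 0.619, 0.784, 0.031]
contact_force: [-1.7, -1.1, -0.2]
opening: 0.0102
```

carry_out --moves '[[[0.35,0.08,-1.6],[-0.0046,0.0195,0]],[[0,0,0],[0,0,0]]]'

```text
clock: 16.1
eef_pos: [0.4989, -0.155, 0.0468]
orientation: [0.018, 0.619, 0.785, 0.024]
contact_force: [-2.0, -1.8, 0.1]
opening: 0.011
```

carry_out --moves '[[[0.3,0.08,-1.6],[-0.0046,0.0195,0]],[[0,0,0],[0,0,0]]]'

```text
clock: 16.3
eef_pos: [0.4993, -0.1549, 0.0452]
orientation: [0.012, 0.619, 0.785, 0.016]
contact_force: [-2.7, -1.5, -1.5]
opening: 0.0107
```

carry_out --moves '[[[0.2,0.05,-1.4],[-0.0046,0.0195,0]],[[0,0,0],[0,0,0]]]'

```text
clock: 16.5
eef_pos: [0.4997, -0.1549, 0.0437]
orientation: [0.005, 0.62, 0.785, 0.007]
contact_force: [-2.8, -1.2, -1.9]
opening: 0.0109
```

carry_out --moves '[[[0.1,0.02,-1.0],[-0.0035,0.0146,0]],[[0,0,0],[0,0,0]]]'

```text
clock: 16.7
eef_pos: [0.5003, -0.1551, 0.0429]
orientation: [0.001, 0.62, 0.785, 0.002]
contact_force: [-0.1, 0.0, -2.4]
opening: 0.0112
```

Run:
```python
from h import *
from scipy.spatial.transform import Rotation as Ro
s=sense();q=s["orientation"];M=Ro.from_quat([*q[1:],q[0]]).as_matrix();print(M.round(4),s["eef_pos"],s["contact_force"],s["moment"],s["clock"])
```

```text
[[-2.319e-01  9.727e-01  3.800e-03]
 [ 9.727e-01  2.319e-01  1.000e-03]
 [ 1.000e-04  3.900e-03 -1.000e+00]] [ 0.50028279 -0.15507004  0.04286543] [-0.13206323  0.01315385 -2.3718409 ] [ 0.04898286 -0.03606826  0.03219982] 16.7
```

The catch's push has vanished at θ of about 0.004 rad, which suggests it snapped. I press down to make sure.

carry_out --moves '[[[0,0,-0.4],[-0.0009,0.0038,0]],[[0,0,0],[0,0,0]]]'

```text
clock: 16.9
eef_pos: [0.5, -0.155, 0.0425]
orientation: [-0.0, 0.62, 0.785, 0.0]
contact_force: [0.0, 0.4, -3.9]
opening: 0.0107
```

carry_out --moves '[[[0,0,-0.4],[0,0,0]],[[0,0,0],[0,0,0]]]'

```text
clock: 17.1
eef_pos: [0.4999, -0.1551, 0.0423]
orientation: [-0.0, 0.62, 0.785, 0.0]
contact_force: [0.8, 1.6, 0.0]
opening: 0.0105
```

carry_out --moves '[[[0,0,-0.4],[0,0,0]],[[0,0,0],[0,0,0]]]'

```text
clock: 17.3
eef_pos: [0.4999, -0.155, 0.0423]
orientation: [0.0, 0.62, 0.785, 0.0]
contact_force: [-0.7, 2.0, 6.5]
opening: 0.0106
```

Run:
```python
from h import *
import pickle
s=sense();print(s["contact_force"],s["eef_pos"],s["clock"])
cs={n:capture(n) for n in("wrist","scene")};pickle.dump(cs,open("c4.pkl","wb"))
r=lambda i:cv2.resize(i,(400,300),interpolation=cv2.INTER_CUBIC)
cv2.imwrite("pics/c4.png",np.hstack([r(cs["wrist"]["pixels"][60:360,120:520]),r(cs["scene"]["pixels"][210:330,180:340])]))
```

```text
[-0.66928674  2.02226061  6.532569  ] [ 0.49991426 -0.15502117  0.04227244] 17.3
```

View pics/c4.png

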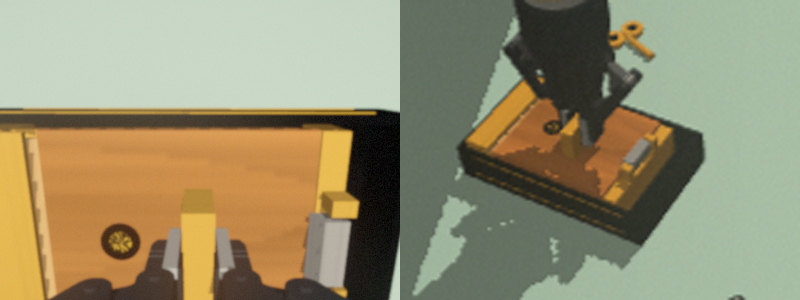

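The board lies flat in the box. The tongue is under the lip on the left, and the grey catch (columns 308–350) overlaps the board's edge (about 318). I ease off, open partway so the fingers clear the catch, and retreat.

carry_out --moves '[[[0,0,0.5],[0,0,0]],[[0,0,0],[0,0,0]]]'

```text
clock: 17.6
eef_pos: [0.4998, -0.1551, 0.0423]
orientation: [-0.0, 0.62, 0.785, 0.0]
contact_force: [-0.2, 0.9, 1.4]
opening: 0.0107
```

carry_out --moves '[[[0,0,0],[0,0,0]],[[0,0,0],[0,0,0]],[[0,0,0],[0,0,0]],[[0,0,0],[0,0,0]],[[0,0,3],[0,0,0]],[[0,0,10],[0,0,0]],[[0,0,25],[0,0,0]],[[0,0,40],[0,0,0]],[[0,0,40],[0,0,0]],[[0,0,30],[0,0,0]],[[0,0,0],[0,0,0]],[[0,0,0],[0,0,0]]]' --claw 0.2

```text
clock: 18.8
eef_pos: [0.4997, -0.155, 0.1911]
orientation: [0.001, 0.62, 0.785, 0.0]
contact_force: [-0.4, 0.5, -0.6]
opening: 0.0344
```

Run:
```python
from h import *
s=sense();print(s["contact_force"],s["eef_pos"],s["opening"],s["clock"])
cs={n:capture(n) for n in("wrist","scene")}
r=lambda i:cv2.resize(i,(400,300),interpolation=cv2.INTER_CUBIC)
cv2.imwrite("pics/c5.png",np.hstack([r(cs["wrist"]["pixels"][100:340,160:480]),r(cs["scene"]["pixels"][210:330,180:340])]))
c=cs["wrist"];t=np.radians(13.3);d=-10.5
f=lambda x,y,z:proj(c,[.495+(x*np.cos(t)-y*np.sin(t))/1000,-.155+(x*np.sin(t)+y*np.cos(t))/1000,z/1000])[0].round(1)
print("expected bar top c",f(15+d,0,68),"plate +x corners",f(66+d,50,38),f(66+d,-50,38),"nose",f(64+d,15,41))
```

```text
[-0.41134108  0.54136016 -0.61267187] [ 0.4997335  -0.15499225  0.19110979] 0.0344498730662229 18.8
expected bar top c [318.2 235.1] plate +x corners [380.8 166.2] [375.2 280.6] nose [376.9 209.4]
```

View pics/c5.png

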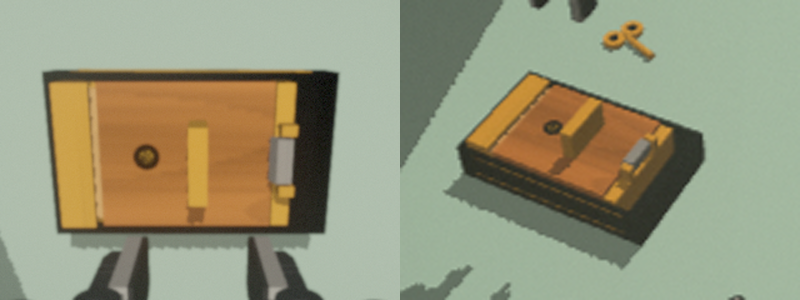

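The board stays flat and square in the box, and the catch (columns 270–294) covers its +x edge (about 273). The fingers are clear, so I hand in.

```bash
python3 -c "
from plant import *
print(job_done())"
```

```text
the job is handed in; nothing more can be done
None
```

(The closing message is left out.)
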